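# Sort the capped chemicals into their colour-coded spill trays in the fume hood

## Robot

A 6-joint arm with a two-finger parallel gripper is mounted at the origin on the work surface. World frame = base frame: x ahead of the robot, y to its left, z up, the work surface at z = 0. Lengths are in m, angles in rad, forces in N, time in s.
With the tool pointing down it reaches from about 0.225 to 0.875 m from the base axis. Payload 3.4 kg.
Tool frame: the origin (TCP) lies between the finger pads; the fingertips stand 11 mm ahead of it and the grasp point (between the pads) lies 8 mm behind it; z points along the fingers, y is the line along which they close (so a half turn about z gives the same grasp; the last joint's range is limited). The gripper opens to 85 mm and grips with 20 to 120 N. Pads are 22 mm wide; open, the fingers measure 114 mm over their backs; the gripper's body (76 mm by 85 mm) begins 54 mm behind the grasp point. The pads swing forward as they close: fully open they stand 13 mm farther back than shut.
Start: joints at [1.016, 0.276, 1.505, -0, 1.361, -0.121], TCP at [0.242, 0.522, 0.242] pointing down, gripper open.
Joint ranges: [-2.89, 2.89], [-0.75, 2.08], [0.22, 2.7], [-1.18, 4.32], [0.11, 2.71], [-2.7, 2.7]. Speed limits (rad/s): [2.57, 2.57, 3.14, 3.14, 3.14, 3.14].

## Interface

Orientations are given as a unit quaternion [w, x, y, z].
In Python, from rig import manip, imaging gives the robot as it stands. The module is installed in compiled form; this text tells all that it offers.
- The arm moves only by the tool jog_arm, never from a script. Its argument "deltas" is one flat list of numbers, 7 for each row, row after row: the turn, a rotation vector about the world's x, y, z in degrees, then the shift along the world's x, y, z in mm, then the opening, from 0 (shut) to 1 (fully open). In form: [ax, ay, az, tx, ty, tz, gripper, ax, ay, az, tx, ty, tz, gripper, ...]. A call has 1 to 20 rows; each row is the pose to reach, as a shift and turn from the pose commanded when the call began; what a row does not reach only later rows make up. A row lasts 1/10 s, in which the tool goes at most 50 mm and 8.59 degrees, less where a joint would pass 70% of its speed; a pose out of reach is approached as far as the arm can. A call with a gripper value outside its range is refused whole. The fingers move at their own pace and stop on an object; "grip_force" is the grip in N (left out, the last holds). Time passes only in rows, so rows that repeat a pose let the fingers close. It gives the time, the measured TCP pose, the force, the opening and the grip force at its end, in the units of the state.
- manip.get_state(): the state, without advancing time (a new reading comes with each control period).
- imaging.get_image(name): name is "side" or "top" or "wrist"; returns the picture (400x640x3 uint8, blue, green, red); there is no depth.
- imaging.calibration(name): a dict with "mtx" (3x3 intrinsics, pixels), "cam_to_world" (4x4, takes a point from camera to world coordinates). Camera axes: x right, y down, z forward; pixel columns grow to the right and rows downward; lengths in m; the calibration is good to about 2 mm. A picture is of the moment at which its call begins: read the wrist's pose just before it. calibration takes no time and is no camera call; for the wrist camera it gives the pose at the moment of the call.
- manip.sign_off(): hands the job in; it is judged then, once.
The state is a dict: "clock": time; "qpos": joint angles; "qd": joint speeds; "effort": joint torques, N m; "position": TCP position; "ee_rot": TCP orientation; "contact_force": force on the tool from outside, world axes, zero at the start; "moment": the same for the moment, N m; "width": finger opening in m; "gripper_force": force on a finger pad.
Only numpy, scipy, OpenCV 4.12 (cv2) and the standard library are available. Lean on these libraries where they do the work, as an engineer would, in place of code of your own. Each camera call takes 0.05 s, during which the arm holds its last target. There are 200 camera calls.

## Task

Tidy the fume hood: put every closed container into the spill tray of its storage colour - the two amber red-capped solvent bottles into the red tray, the two white blue-capped bottles into the blue tray and the yellow-lidded jar into the yellow tray. Each must stand upright on the floor of its tray, set down gently, not dropped or knocked over. Leave the conical flask and the small dish where they stand.

Things in the scene. Friction and masses are not known exactly. Their poses are not given: they have to be found in the camera images.
- amber_1: 100 ml amber glass bottle with a red ridged screw cap and a plain white label. Round, 50 mm across, 100 mm tall; straight body up to 60 mm, then round shoulders to a 24 mm neck at 76 to 80 mm; the cap is 31 mm across and spans heights 80 to 100 mm. 0.13 to 0.27 kg. Origin: centre of its underside; z up along its axis. Belongs in the red tray. Two are alike.
- amber_2: 100 ml amber glass bottle with a red ridged screw cap and a plain white label. Round, 50 mm across, 100 mm tall; straight body up to 60 mm, then round shoulders to a 24 mm neck at 76 to 80 mm; the cap is 31 mm across and spans heights 80 to 100 mm. 0.13 to 0.27 kg. Origin: centre of its underside; z up along its axis. Belongs in the red tray. Two are alike.
- white_1: 125 ml white plastic bottle with a blue ridged screw cap. Round, 50 mm across, 97 mm tall; straight body up to 66 mm, then sloping shoulders to a 28 mm neck at 73 to 77 mm; the cap is 37 mm across and spans heights 77 to 97 mm. 0.1 to 0.21 kg. Origin: centre of its underside; z up along its axis. Belongs in the blue tray. Two are alike.
- white_2: 125 ml white plastic bottle with a blue ridged screw cap. Round, 50 mm across, 97 mm tall; straight body up to 66 mm, then sloping shoulders to a 28 mm neck at 73 to 77 mm; the cap is 37 mm across and spans heights 77 to 97 mm. 0.1 to 0.21 kg. Origin: centre of its underside; z up along its axis. Belongs in the blue tray. Two are alike.
- jar: squat white wide-mouth jar with a yellow ridged lid. Round, upright, 64 mm tall; body 54 mm across up to 42 mm; the lid is 57 mm across and spans heights 45 to 64 mm. 0.1 to 0.2 kg. Origin: centre of its underside; z up along its axis. Belongs in the yellow tray.
- red_tray: Red plastic spill tray, fixed to the worktop, open on top: 88 mm (its x) by 160 mm (its y), 30 mm high, plus a rim turned out 5 mm all round; walls and floor 4 mm thick: inside 80 by 152 mm, floor 4 mm above the worktop. Origin: centre of its underside; z up. One of a row of three beyond the bottles, short side towards the robot's x within 12 degrees; their order changes.
- blue_tray: Blue plastic spill tray, fixed to the worktop, open on top: 88 mm (its x) by 160 mm (its y), 30 mm high, plus a rim turned out 5 mm all round; walls and floor 4 mm thick: inside 80 by 152 mm, floor 4 mm above the worktop. Origin: centre of its underside; z up. One of a row of three beyond the bottles, short side towards the robot's x within 12 degrees; their order changes.
- yellow_tray: Yellow plastic spill tray, fixed to the worktop, open on top: 88 mm (its x) by 160 mm (its y), 30 mm high, plus a rim turned out 5 mm all round; walls and floor 4 mm thick: inside 80 by 152 mm, floor 4 mm above the worktop. Origin: centre of its underside; z up. One of a row of three beyond the bottles, short side towards the robot's x within 12 degrees; their order changes.
- flask: Bystander, leave it alone: clear glass conical flask with a black stopper, 64 mm across at the foot, narrowing to 25 mm at 72 mm, 105 mm tall. Stands somewhere among the bottles. Origin: centre of its underside; z up.
- dish: Bystander, leave it alone: small flat round glass dish with a lid, pale and whitish, 63 mm across, 16 mm tall. Stands somewhere among the bottles. Origin: centre of its underside; z up.
Things that resemble listed ones, but are neither listed nor needed, are in the scene too. Leave any turquoise look-alike of the white_1 alone.

How it is judged:
By the outcome, as a careful person would: the job done as asked, in the order asked, and still so for the second after the job is handed in, with the robot touching nothing.
It also fails if it takes over 102 s, if anything falls off the work surface, if the arm or the gripper's body presses on something with over 40 N, if the wrist force passes 120 N, or if a joint passes its speed limit or range.

## Working session

There is one attempt and no reset: what is moved stays moved. The work goes in short steps, Python scripts to look and compute and a tool call to move; the robot and the scene stay as the last step left them, time stands still between calls to the robot, and variables do not carry over. Pictures are saved under pics/ and viewed, at most 15 in all, crops included, and the job is handed in when it is done.

Besides the shell and the picture viewer there is one more tool, called after ">>>" as name(argument=value, ...) on one line, values as JSON. jog_arm: Moves the arm, as the interface text tells. Its arguments: {"type":"object","properties":{"deltas":{"type":"array"},"grip_force":{"type":"number"}},"required":["deltas"]}

```bash
mkdir -p pics; python3 - <<'E'
from rig import manip, imaging
import cv2
s=manip.get_state();print(s)
for n in("top","side"):
    im=imaging.get_image(n);cv2.imwrite(f"pics/{n}0.png",im)
    c=imaging.calibration(n);print(n,c["mtx"].round(1).tolist(),c["cam_to_world"].round(4).tolist())
E
```

```text
{'clock': 0.0, 'qpos': array([ 1.01600862e+00,  2.76585845e-01,  1.50613779e+00,  1.08527526e-05,
        1.36068908e+00, -1.21004282e-01]), 'qd': array([ 5.23343748e-04, -8.80957818e-05,  8.51935620e-04, -2.82552869e-03,
        1.08917183e-03,  3.93702360e-04]), 'effort': array([-1.13928421e-03, -4.16749513e+01, -2.45810044e+01, -9.07787808e-05,
        1.08558271e-02, -1.10353207e-05]), 'position': array([0.24141073, 0.52130828, 0.24144305]), 'ee_rot': array([-3.06682992e-04,  2.15196223e-01,  9.76570406e-01, -8.56811357e-04]), 'contact_force': array([ 0.27625364, -0.27432033, -0.63464306]), 'moment': array([-0.00741132,  0.01812939, -0.03147904]), 'gripper_force': 0.0, 'width': 0.08560878745615746}
top [[372.5, 0.0, 325.1], [0.0, 372.5, 197.0], [0.0, 0.0, 1.0]] [[-0.0226, -0.986, 0.1652, 0.3389], [-0.9994, 0.0267, 0.023, -0.018], [-0.0271, -0.1646, -0.986, 1.006], [0.0, 0.0, 0.0, 1.0]]
side [[411.8, 0.0, 320.1], [0.0, 411.8, 201.8], [0.0, 0.0, 1.0]] [[0.947, -0.2557, 0.1942, 0.2742], [-0.3211, -0.747, 0.5822, -0.6789], [-0.0039, -0.6137, -0.7895, 0.9484], [0.0, 0.0, 0.0, 1.0]]
```

View pics/top0.png

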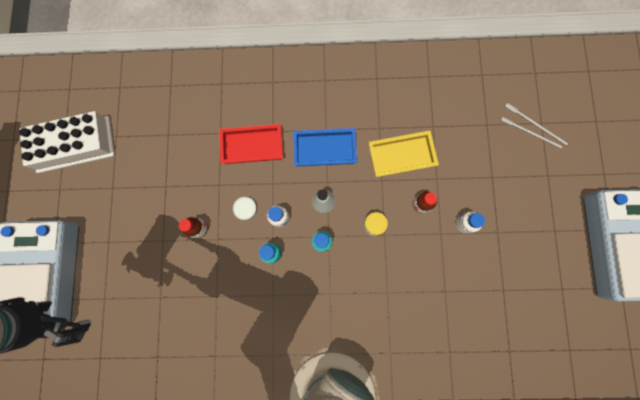

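View pics/side0.png

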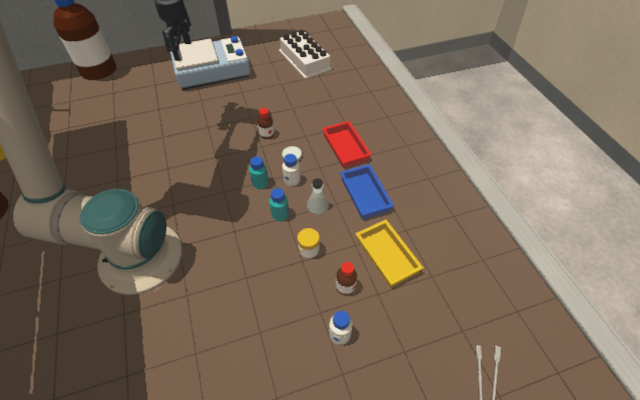

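The top view shows the red, blue and yellow trays at (252,145), (325,147) and (404,153). The amber caps are at (188,227) and (430,200), the white ones at (276,214) and (475,220), and the jar at (376,223). Flask (323,198), dish (244,208) and the turquoise look-alikes (270,253), (321,240) stay put.

```bash
cat > h.py <<'E'
import cv2, numpy as np
from rig import manip, imaging
def ray(c,uv,z):
    K=c["mtx"];T=c["cam_to_world"]
    d=T[:3,:3]@np.linalg.solve(K,[uv[0],uv[1],1]);o=T[:3,3]
    return (o+d*(z-o[2])/d[2])[:2]
def proj(c,p):
    T=c["cam_to_world"];q=c["mtx"]@(T[:3,:3].T@(np.array(p)-T[:3,3]));return q[:2]/q[2]
R={"red":[(0,8),(172,180)],"yellow":[(22,33)],"blue":[(104,122)],"turq":[(85,103)]}
def blobs(im,col,amin=40,smin=130,vmin=90):
    h=cv2.cvtColor(im,cv2.COLOR_BGR2HSV);m=0
    for a,b in R[col]: m=m|cv2.inRange(h,(a,smin,vmin),(b,255,255))
    cs,_=cv2.findContours(m,cv2.RETR_EXTERNAL,cv2.CHAIN_APPROX_NONE)
    return sorted([c for c in cs if cv2.contourArea(c)>amin],key=cv2.contourArea)
E
python3 - <<'E'
from h import *
for n in("top","side"):
    im=cv2.imread(f"pics/{n}0.png");c=imaging.calibration(n)
    for col,H in(("red",.100),("blue",.097),("yellow",.064),("turq",.097)):
        for b in blobs(im,col):
            a=cv2.contourArea(b)
            if a>900:
                w=np.array([ray(c,p[0],.030) for p in b],np.float32)*1000
                r=cv2.minAreaRect(w);print(n,col,"tray",np.round(r[0],1),np.round(r[1],1),round(r[2],1))
            else:
                (u,v),rad=cv2.minEnclosingCircle(b);print(n,col,a,(round(u),round(v)),round(rad,1),(ray(c,(u,v),H-.005)*1000).round(1))
E
```

```text
top red 165.0 (186, 227) 9.1 [425.5 348.5]
top red 177.0 (429, 200) 8.8 [ 476.5 -251.9]
top red tray [656.7 206. ] [103.7 174.8] 3.0
top blue 65.0 (42, 230) 5.4 [427.5 715.4]
top blue 67.0 (6, 231) 5.4 [428.4 806.6]
top blue 75.0 (620, 199) 5.9 [ 467.6 -715.4]
top blue 125.0 (275, 214) 6.8 [453.4 129.1]
top blue 132.0 (321, 240) 7.1 [386.   14.7]
top blue 141.5 (266, 252) 7.4 [360.5 149.6]
top blue 152.5 (476, 220) 7.8 [ 425.2 -364.3]
top blue tray [641.    2.9] [ 98.1 168.3] 0.8
top yellow 374.5 (376, 223) 11.4 [ 427.1 -123.7]
top yellow tray [ 616.7 -208. ] [ 99.2 172. ] 9.2
top turq 111.5 (270, 253) 10.3 [358.4 141.4]
top turq 265.5 (322, 241) 9.7 [383.3  14.4]
side red 96.0 (262, 115) 7.6 [424.4 338.2]
side red 160.5 (347, 269) 7.9 [ 479.6 -257. ]
side red tray [654.1 197.4] [105.5 192.3] 3.1
side blue 55.5 (62, 2) 6.8 [-209.4 1327.2]
side blue 84.0 (290, 160) 6.0 [451.6 125.5]
side blue 109.5 (256, 163) 6.6 [357.6 145.1]
side blue 124.5 (277, 195) 7.0 [384.2  12. ]
side blue 198.5 (341, 319) 8.7 [ 424.2 -365.9]
side blue tray [639.6   1.8] [ 98.  170.2] 1.0
side yellow 296.5 (308, 238) 10.5 [ 425.8 -125. ]
side yellow tray [ 613.7 -210.1] [100.8 171.7] 9.1
side turq 155.5 (277, 207) 11.7 [372.  -27.8]
side turq 200.0 (257, 176) 12.1 [348.7  95.3]
```

>>> jog_arm(deltas=[0,0,-8,20,-20,0,1,0,0,-16,43,-42,0,1,0,0,-24,66,-64,-5,1,0,0,-32,90,-87,-10,1,0,0,-40,113,-110,-20,1,0,0,-48,136,-132,-30,1,0,0,-57,160,-155,-40,1,0,0,-65,183,-177,-40,1,0,0,-65,183,-177,-40,1,0,0,-65,183,-177,-40,1], grip_force=40)

```text
clock: 1.1
position: [0.4248, 0.3443, 0.2019]
ee_rot: [-0.0, 0.706, 0.708, -0.0]
contact_force: [-0.1, 0.3, -0.8]
width: 0.0856
gripper_force: 0.0
```

```bash
cat >> h.py <<'E'
def look(col,H,name=None,amin=300):
    s=manip.get_state();c=imaging.calibration("wrist");im=imaging.get_image("wrist")
    if name: cv2.imwrite(f"pics/{name}.png",im)
    print("tcp",(s["position"]*1000).round(1),"t",round(s["clock"],1),"rot",s["ee_rot"].round(3),"w",round(s["width"],3))
    for b in blobs(im,col,amin):
        (u,v),r=cv2.minEnclosingCircle(b);print(col,cv2.contourArea(b),(round(u),round(v)),round(r),(ray(c,(u,v),H)*1000).round(1))
E
python3 -c "
from h import *
look('red',.100,'w1')"
```

```text
tcp [424.8 344.3 201.9] t 1.1 rot [-0.     0.706  0.708 -0.   ] w 0.086
red 1489.5 (324, 193) 23 [431.1 356.6]
red 10681.0 (543, 276) 72 [601.1 290. ]
```

View pics/w1.png

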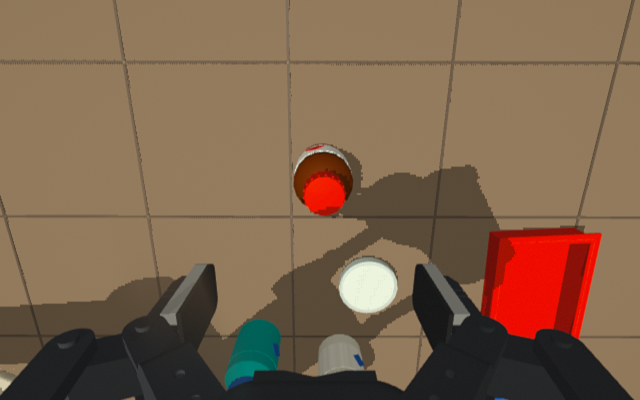

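The wrist view shows the amber bottle upright with its cap at (324,193), the dish at (368,285), a turquoise bottle at (258,350) and a white one at (340,355). The red tray is at right. The cap reading differs by about 8 mm from the top view, so I'll triangulate.

```bash
python3 - <<'E'
from h import *
cs={n:imaging.calibration(n) for n in("top","side","wrist")}
print(cs["wrist"]["cam_to_world"].round(3).tolist(),cs["wrist"]["mtx"].round(0).tolist())
ims={"top":cv2.imread("pics/top0.png"),"side":cv2.imread("pics/side0.png"),"wrist":cv2.imread("pics/w1.png")}
px={"top":(186,227),"side":(262,115),"wrist":(324,193)}
for n,c in cs.items():
    for z in(.085,.09,.095,.1): print(n,z,(ray(c,px[n],z)*1000).round(1))
    p=[int(round(v)) for v in px[n]]
    cv2.imwrite(f"pics/c_{n}.png",cv2.resize(ims[n][p[1]-25:p[1]+25,p[0]-25:p[0]+25],(260,260),interpolation=0))
cv2.imwrite("pics/c.png",np.hstack([cv2.imread(f"pics/c_{n}.png") for n in cs]))
E
```

```text
[[1.0, 0.003, -0.002, 0.424], [0.003, -0.953, -0.303, 0.424], [-0.003, 0.303, -0.953, 0.333], [0.0, 0.0, 0.0, 1.0]] [[339.0, 0.0, 315.0], [0.0, 339.0, 202.0], [0.0, 0.0, 1.0]]
top 0.085 [426.6 352.9]
top 0.09 [426.1 350.9]
top 0.095 [425.6 348.9]
top 0.1 [425.1 346.9]
side 0.085 [424.2 348.6]
side 0.09 [423.3 342.6]
side 0.095 [422.5 336.7]
side 0.1 [421.6 330.7]
wrist 0.085 [431.  352.5]
wrist 0.09 [430.9 354. ]
wrist 0.095 [430.7 355.4]
wrist 0.1 [430.6 356.9]
```

View pics/c.png

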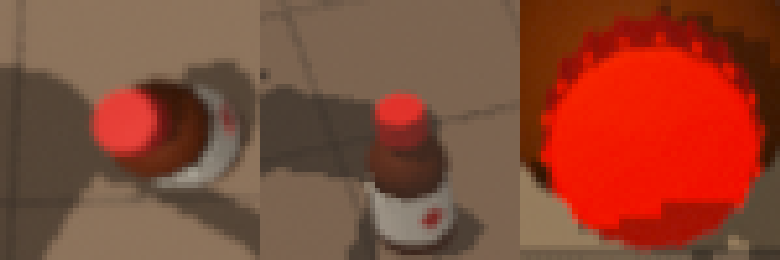

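>>> jog_arm(deltas=[0,0,0,4,9,-35,1,0,0,0,4,9,-70,1,0,0,0,4,9,-95,1,0,0,0,4,9,-110,1,0,0,0,4,9,-118,1,0,0,0,4,9,-118,1,0,0,0,4,9,-118,0,0,0,0,4,9,-118,0,0,0,0,4,9,-118,0,0,0,0,4,9,-118,0,0,0,0,4,9,-118,0,0,0,0,4,9,-118,0,0,0,0,4,9,-118,0], grip_force=40)

```text
clock: 2.45
position: [0.4295, 0.3541, 0.0852]
ee_rot: [0.0, 0.706, 0.708, 0.001]
contact_force: [1.0, -0.9, 5.7]
width: 0.0286
gripper_force: 39.5
```

```bash
python3 -c "
from h import *
look('red',.1,'w2')"
```

```text
tcp [429.5 354.1  85.2] t 2.5 rot [0.    0.706 0.708 0.001] w 0.029
red 4974.5 (315, 291) 43 [429.6 359.7]
red 8154.5 (600, 350) 63 [548.7 332.1]
```

View pics/w2.png

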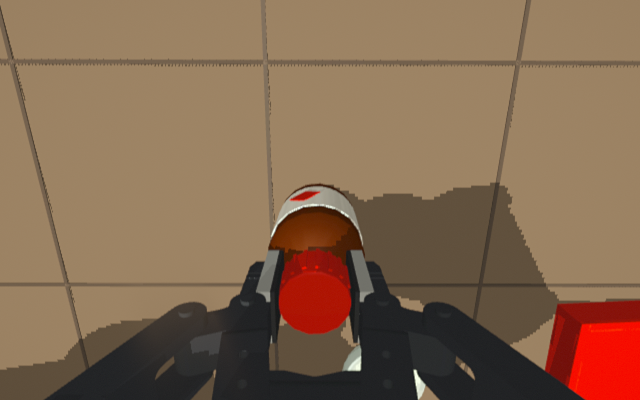

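The cap at (315,298) sits squarely between the pads. I'll lift it and carry it to the red tray.

>>> jog_arm(deltas=[0,0,0,0,0,15,0,0,0,0,0,0,40,0,0,0,0,0,0,70,0,0,0,0,30,-14,75,0,0,0,0,68,-32,75,0,0,0,0,106,-51,75,0,0,0,0,144,-70,75,0,0,0,0,180,-88,75,0,0,0,0,205,-101,75,0,0,0,0,225,-110,75,0,0,0,0,225,-110,75,0,0,0,0,225,-110,75,0,0,0,0,225,-110,75,0])

```text
clock: 3.8
position: [0.6522, 0.2441, 0.1584]
ee_rot: [-0.001, 0.706, 0.708, -0.001]
contact_force: [-0.4, 0.5, -2.4]
width: 0.0288
gripper_force: 40.3
```

```bash
python3 -c "
from h import *
look('red',.03,'w3')
for n in('top','side'):cv2.imwrite(f'pics/{n}3.png',imaging.get_image(n))
a=cv2.imread('pics/w3.png');b=cv2.imread('pics/side3.png');cv2.imwrite('pics/w3b.png',np.vstack([a[130:],cv2.resize(b[80:230,180:500],(640,300))]))"
```

```text
tcp [652.2 244.1 158.4] t 3.8 rot [-0.001  0.706  0.708 -0.001] w 0.029
red 5082.5 (313, 295) 47 [650.5 155.4]
red 9335.0 (321, 200) 91 [656.2 243. ]
```

View pics/w3b.png

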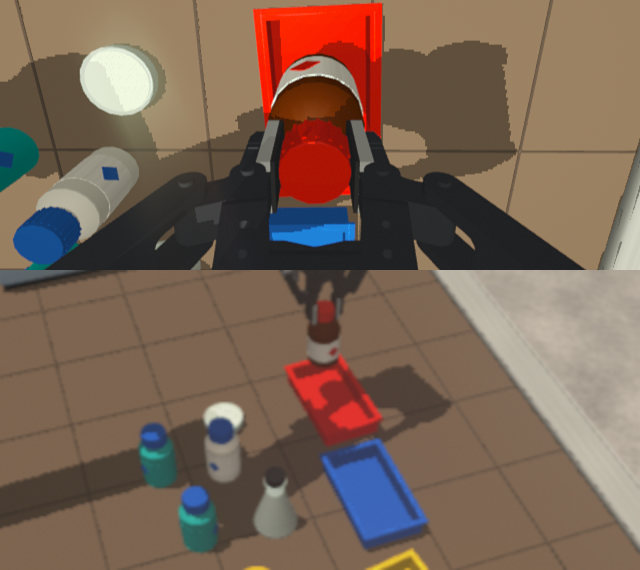

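The bottle hangs straight in the grip over the far half of the red tray. The tray's rim corners are at about (255,141) and (382,134).

```bash
python3 -c "
from h import *
c=imaging.calibration('wrist')
for p in((255,141),(382,134)):print((ray(c,p,.03)*1000).round(1))
im=cv2.imread('pics/top3.png');c=imaging.calibration('top')
for p in ((652,244,58),):print(proj(c,np.array(p)/1e3))
"
```

```text
[606.6 289.6]
[703.1 295.2]
[233.81203349 142.30195328]
```

>>> jog_arm(deltas=[0,0,0,4,0,-20,0,0,0,0,4,0,-40,0,0,0,0,4,0,-55,0,0,0,0,4,0,-62,0,0,0,0,4,0,-65,0,0,0,0,4,0,-67,0,0,0,0,4,0,-68,0,0,0,0,4,0,-69,0,0,0,0,4,0,-69,0,0,0,0,4,0,-69,0])

```text
clock: 4.95
position: [0.6579, 0.2438, 0.0907]
ee_rot: [0.0, 0.706, 0.708, 0.0]
contact_force: [-0.4, -0.8, -1.7]
width: 0.0287
gripper_force: 40.3
```

>>> jog_arm(deltas=[0,0,0,0,0,-1,0,0,0,0,0,0,-1.5,0,0,0,0,0,0,-2,0,0,0,0,0,0,-2,0])

```text
clock: 5.35
position: [0.658, 0.2439, 0.0892]
ee_rot: [0.0, 0.706, 0.708, 0.001]
contact_force: [0.1, -0.3, 2.5]
width: 0.0285
gripper_force: 40.8
```

>>> jog_arm(deltas=[0,0,0,0,0,0,0.5,0,0,0,0,0,0,1,0,0,0,0,0,0,1,0,0,0,0,0,0,1,0,0,0,0,0,20,1,0,0,0,0,0,55,1,0,0,0,-10,-25,90,1,0,0,0,-26,-68,115,1,0,0,0,-43,-113,115,1,0,0,0,-59,-158,115,1,0,0,0,-76,-204,115,1,0,0,0,-92,-250,115,1,0,0,0,-109,-296,115,1,0,0,0,-126,-342,115,1,0,0,0,-142,-388,115,1,0,0,0,-159,-434,115,1,0,0,0,-172,-475,115,1,0,0,0,-178,-496,115,1,0,0,0,-178,-496,115,1,0,0,0,-178,-496,115,1])

```text
clock: 7.35
position: [0.4795, -0.2521, 0.2032]
ee_rot: [-0.0, 0.707, 0.708, 0.0]
contact_force: [-0.3, -0.4, 1.4]
width: 0.0854
gripper_force: 0.0
```

```bash
python3 -c "
from h import *
look('red',.1,'w4')
im=imaging.get_image('top');c=imaging.calibration('top')
for b in blobs(im,'red'):
  (u,v),r=cv2.minEnclosingCircle(b);print((u,v),(ray(c,(u,v),.1)*1e3).round())
cv2.imwrite('pics/w4b.png',np.vstack([cv2.imread('pics/w4.png'),cv2.resize(im[110:260,190:510],(426,200))[:, :].copy() if 0 else cv2.resize(im[100:200,190:510],(640,200))]))"
```

```text
tcp [ 479.5 -252.1  203.2] t 7.3 rot [-0.     0.707  0.708  0.   ] w 0.085
red 1420.5 (317, 204) 23 [ 481.3 -249. ]
(429.48968505859375, 198.1288604736328) [ 481. -252.]
(250.0, 143.5) [634. 191.]
```

View pics/w4b.png

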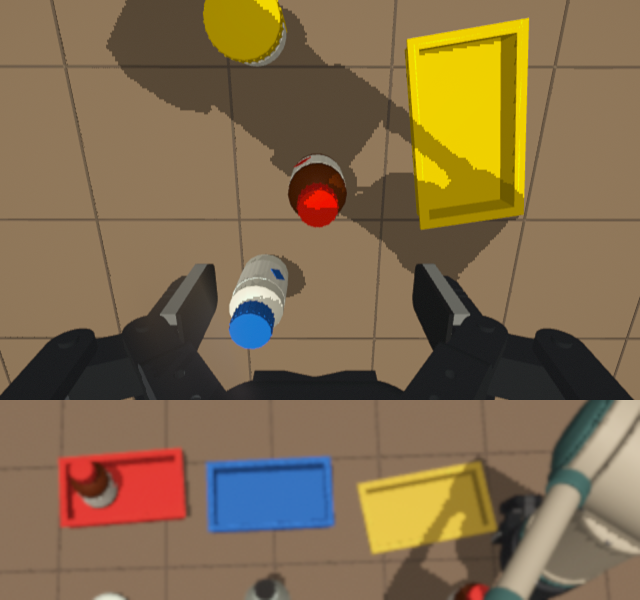

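Amber 1 stands in the red tray, and the second amber cap is at (317,204). I'll grasp it next.

>>> jog_arm(deltas=[0,0,0,1,1,-35,1,0,0,0,1,1,-70,1,0,0,0,1,1,-95,1,0,0,0,1,1,-111,1,0,0,0,1,1,-119,1,0,0,0,1,1,-119,1,0,0,0,1,1,-119,0,0,0,0,1,1,-119,0,0,0,0,1,1,-119,0,0,0,0,1,1,-119,0,0,0,0,1,1,-119,0,0,0,0,1,1,-119,0,0,0,0,1,1,-119,0])

```text
clock: 8.75
position: [0.4812, -0.2516, 0.0852]
ee_rot: [0.001, 0.706, 0.708, 0.0]
contact_force: [-0.0, 0.4, 5.7]
width: 0.029
gripper_force: 39.5
```

>>> jog_arm(deltas=[0,0,0,0,0,15,0,0,0,0,0,0,45,0,0,0,0,15,10,75,0,0,0,0,45,30,85,0,0,0,0,75,60,85,0,0,0,0,100,95,85,0,0,0,0,120,135,85,0,0,0,0,135,177,85,0,0,0,0,147,220,85,0,0,0,0,157,263,85,0,0,0,0,165,306,85,0,0,0,0,172,348,85,0,0,0,0,177,385,85,0,0,0,0,180,410,85,0,0,0,0,180,419,85,0,0,0,0,180,419,85,0,0,0,0,180,419,85,0])

```text
clock: 10.45
position: [0.6603, 0.1665, 0.1688]
ee_rot: [0.0, 0.706, 0.708, -0.001]
contact_force: [0.4, -0.5, -1.9]
width: 0.0288
gripper_force: 40.0
```

```bash
python3 -c "
from h import *
look('red',.104,'w5')"
```

```text
tcp [660.3 166.5 168.8] t 10.4 rot [ 0.     0.706  0.708 -0.001] w 0.029
red 4851.0 (314, 291) 43 [659.9 121.5]
red 23193.5 (312, 130) 125 [658.3 226.6]
```

View pics/w5.png

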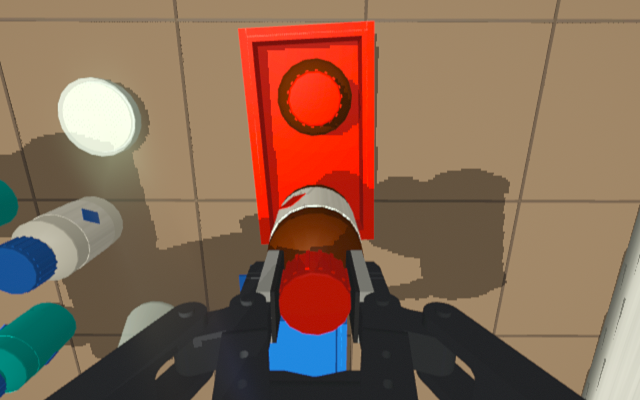

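Amber 1 stands at (315,97) and the second bottle hangs over the near end of the tray. I'll lower it.

>>> jog_arm(deltas=[0,0,0,0,0,-25,0,0,0,0,0,0,-50,0,0,0,0,0,0,-66,0,0,0,0,0,0,-74,0,0,0,0,0,0,-77,0,0,0,0,0,0,-79,0,0,0,0,0,0,-80,0,0,0,0,0,0,-80.5,0,0,0,0,0,0,-80.5,0,0,0,0,0,0,-80.5,0])

```text
clock: 11.5
position: [0.6609, 0.1679, 0.0893]
ee_rot: [0.0, 0.706, 0.708, 0.0]
contact_force: [-0.4, 0.1, -0.9]
width: 0.0288
gripper_force: 39.9
```

>>> jog_arm(deltas=[0,0,0,0,0,-0.5,0,0,0,0,0,0,-0.7,0,0,0,0,0,0,-0.7,0.5,0,0,0,0,0,-0.7,1,0,0,0,0,0,-0.7,1,0,0,0,0,0,-0.7,1,0,0,0,0,0,20,1,0,0,0,0,0,55,1,0,0,0,-10,-2,90,1,0,0,0,-40,-8,115,1,0,0,0,-80,-15,115,1,0,0,0,-122,-22,115,1,0,0,0,-162,-29,115,1,0,0,0,-192,-35,115,1,0,0,0,-206,-37,115,1,0,0,0,-206,-37,115,1,0,0,0,-206,-37,115,1])

```text
clock: 13.2
position: [0.4565, 0.131, 0.2043]
ee_rot: [0.001, 0.706, 0.708, 0.001]
contact_force: [-0.3, 0.1, -0.4]
width: 0.0853
gripper_force: 0.0
```

```bash
python3 -c "
from h import *
look('blue',.097,'w6')"
```

```text
tcp [456.5 131.  204.3] t 13.2 rot [0.001 0.706 0.708 0.001] w 0.085
blue 1576.0 (232, 326) 24 [388.2  25.7]
blue 1802.0 (311, 202) 25 [453.8 134.2]
blue 2124.0 (184, 175) 28 [362.8 154.8]
blue 9261.5 (499, 272) 73 [602.   76.9]
```

View pics/w6.png

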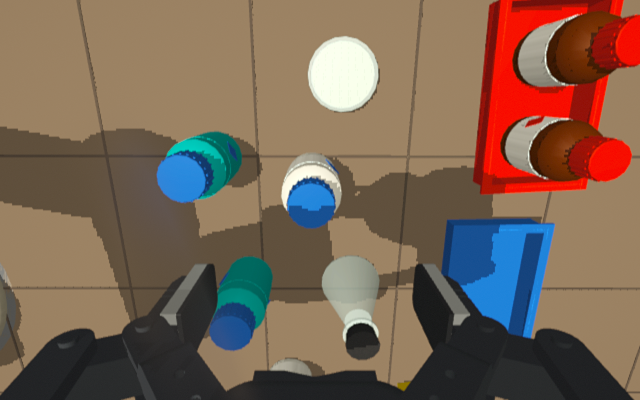

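Both ambers stand in the red tray. The next white cap is at (311,202), clear of the flask (350,290), the dish (343,74) and the turquoise bottle (200,165).

>>> jog_arm(deltas=[0,0,0,-1,1,-35,1,0,0,0,-1,1,-70,1,0,0,0,-1,1,-97,1,0,0,0,-1,1,-114,1,0,0,0,-1,1,-122,1,0,0,0,-1,1,-122,1,0,0,0,-1,1,-122,0,0,0,0,-1,1,-122,0,0,0,0,-1,1,-122,0,0,0,0,-1,1,-122,0,0,0,0,-1,1,-122,0,0,0,0,-1,1,-122,0])

```text
clock: 14.45
position: [0.4543, 0.1319, 0.0828]
ee_rot: [0.001, 0.706, 0.708, 0.001]
contact_force: [-0.7, -0.0, 5.0]
width: 0.0342
gripper_force: 39.7
```

>>> jog_arm(deltas=[0,0,0,0,0,15,0,0,0,0,0,0,45,0,0,0,0,10,0,75,0,0,0,0,35,0,85,0,0,0,0,70,-5,85,0,0,0,0,105,-20,85,0,0,0,0,138,-42,85,0,0,0,0,165,-66,85,0,0,0,0,182,-82,85,0,0,0,0,187,-90,85,0,0,0,0,187,-90,85,0,0,0,0,187,-90,85,0])

```text
clock: 15.65
position: [0.6393, 0.0425, 0.1665]
ee_rot: [-0.001, 0.706, 0.708, -0.0]
contact_force: [0.3, -0.6, -1.6]
width: 0.0347
gripper_force: 40.3
```

```bash
python3 -c "
from h import *
look('blue',.03,'w7')"
```

```text
tcp [639.3  42.5 166.5] t 15.7 rot [-0.001  0.706  0.708 -0.   ] w 0.035
blue 6505.5 (314, 293) 50 [638.5 -49.2]
blue 8507.5 (317, 197) 86 [641.   41.5]
```

View pics/w7.png

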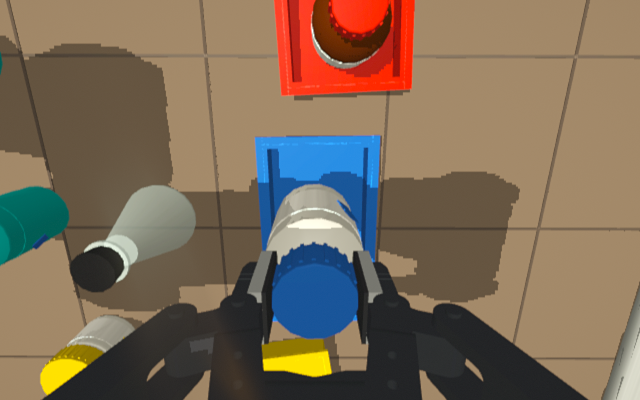

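The white bottle hangs over the far half of the blue tray, whose rim corners are at (256,137) and (380,136). I'll lower it.

>>> jog_arm(deltas=[0,0,0,2,0,-25,0,0,0,0,2,0,-50,0,0,0,0,2,0,-66,0,0,0,0,2,0,-73,0,0,0,0,2,0,-76,0,0,0,0,2,0,-78,0,0,0,0,2,0,-79,0,0,0,0,2,0,-80,0,0,0,0,2,0,-80,0,0,0,0,2,0,-80,0])

```text
clock: 16.7
position: [0.6429, 0.0417, 0.0872]
ee_rot: [0.0, 0.706, 0.708, 0.0]
contact_force: [-0.7, -0.3, -1.5]
width: 0.0347
gripper_force: 40.4
```

>>> jog_arm(deltas=[0,0,0,0,0,-0.5,0,0,0,0,0,0,-1,0,0,0,0,0,0,-1.3,0,0,0,0,0,0,-1.3,0])

```text
clock: 17.1
position: [0.6429, 0.0417, 0.0869]
ee_rot: [0.0, 0.706, 0.708, 0.0]
contact_force: [-1.9, -0.5, 6.4]
width: 0.0345
gripper_force: 41.0
```

>>> jog_arm(deltas=[0,0,0,0,0,0.5,0.5,0,0,0,0,0,0.5,1,0,0,0,0,0,0.5,1,0,0,0,0,0,0.5,1,0,0,0,0,0,20,1,0,0,0,0,0,55,1,0,0,0,-8,-15,90,1,0,0,0,-27,-50,119,1,0,0,0,-49,-92,119,1,0,0,0,-71,-134,119,1,0,0,0,-94,-176,119,1,0,0,0,-117,-219,119,1,0,0,0,-140,-262,119,1,0,0,0,-163,-305,119,1,0,0,0,-186,-348,119,1,0,0,0,-206,-387,119,1,0,0,0,-216,-406,119,1,0,0,0,-216,-406,119,1,0,0,0,-216,-406,119,1])

```text
clock: 19.0
position: [0.4265, -0.3641, 0.2043]
ee_rot: [-0.0, 0.707, 0.708, 0.0]
contact_force: [0.6, 0.9, -0.2]
width: 0.0853
gripper_force: 0.0
```

```bash
python3 -c "
from h import *
look('blue',.097,'w8')"
```

```text
tcp [ 426.5 -364.1  204.3] t 19.0 rot [-0.     0.707  0.708  0.   ] w 0.085
blue 1799.5 (313, 200) 25 [ 425.2 -359.2]
```

View pics/w8.png

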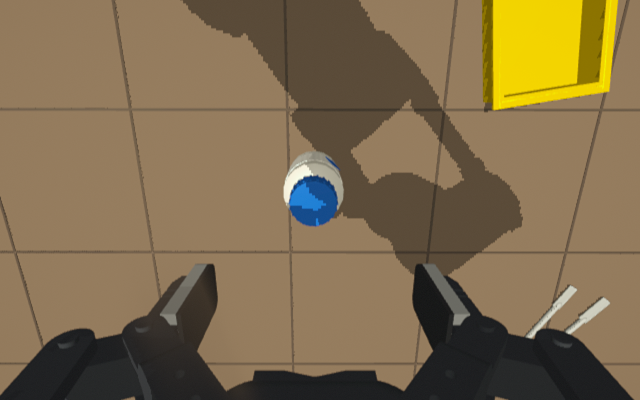

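White 2's cap is at (313,200), directly ahead with nothing nearby.

>>> jog_arm(deltas=[0,0,0,-1,3,-35,1,0,0,0,-1,3,-70,1,0,0,0,-1,3,-97,1,0,0,0,-1,3,-114,1,0,0,0,-1,3,-123,1,0,0,0,-1,3,-123,1,0,0,0,-1,3,-123,0,0,0,0,-1,3,-123,0,0,0,0,-1,3,-123,0,0,0,0,-1,3,-123,0,0,0,0,-1,3,-123,0,0,0,0,-1,3,-123,0])

```text
clock: 20.25
position: [0.426, -0.3618, 0.0826]
ee_rot: [0.001, 0.706, 0.708, -0.0]
contact_force: [-1.0, -0.1, 4.6]
width: 0.0347
gripper_force: 39.6
```

>>> jog_arm(deltas=[0,0,0,0,0,15,0,0,0,0,0,0,45,0,0,0,0,15,10,75,0,0,0,0,45,28,85,0,0,0,0,78,54,85,0,0,0,0,108,84,85,0,0,0,0,135,118,85,0,0,0,0,158,155,85,0,0,0,0,177,194,85,0,0,0,0,193,235,85,0,0,0,0,206,276,85,0,0,0,0,214,310,85,0,0,0,0,217,327,85,0,0,0,0,217,327,85,0,0,0,0,217,327,85,0])

```text
clock: 21.75
position: [0.6423, -0.0352, 0.1663]
ee_rot: [0.0, 0.706, 0.708, -0.001]
contact_force: [0.1, 0.0, -1.4]
width: 0.0348
gripper_force: 40.2
```

```bash
python3 -c "
from h import *
look('blue',.03,'w9')"
```

```text
tcp [642.3 -35.2 166.3] t 21.8 rot [ 0.     0.706  0.708 -0.001] w 0.035
blue 6456.5 (316, 291) 48 [ 643.  -124.9]
blue 22770.0 (315, 131) 125 [641.7  16.6]
```

View pics/w9.png

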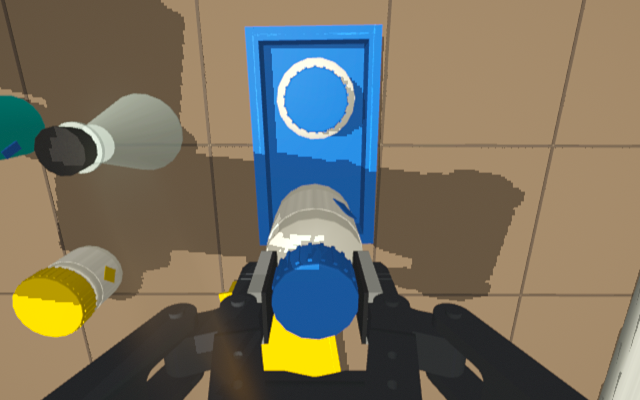

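White 1 stands at (316,98) and white 2 is over the free end of the blue tray. I'll lower it.

>>> jog_arm(deltas=[0,0,0,0,0,-25,0,0,0,0,0,0,-50,0,0,0,0,0,0,-66,0,0,0,0,0,0,-73,0,0,0,0,0,0,-76,0,0,0,0,0,0,-78,0,0,0,0,0,0,-79,0,0,0,0,0,0,-80,0,0,0,0,0,0,-80.4,0,0,0,0,0,0,-80.4,0])

```text
clock: 22.8
position: [0.643, -0.0342, 0.0867]
ee_rot: [0.0, 0.706, 0.708, 0.0]
contact_force: [-0.1, -0.4, 0.2]
width: 0.0348
gripper_force: 40.4
```

>>> jog_arm(deltas=[0,0,0,0,0,-0.4,0,0,0,0,0,0,-0.4,0.5,0,0,0,0,0,-0.4,1,0,0,0,0,0,-0.4,1,0,0,0,0,0,-0.4,1,0,0,0,0,0,20,1,0,0,0,0,0,55,1,0,0,0,-10,-4,90,1,0,0,0,-40,-17,118,1,0,0,0,-80,-33,118,1,0,0,0,-120,-50,118,1,0,0,0,-160,-67,118,1,0,0,0,-195,-82,118,1,0,0,0,-215,-90,118,1,0,0,0,-215,-90,118,1,0,0,0,-215,-90,118,1])

```text
clock: 24.4
position: [0.4283, -0.1244, 0.2045]
ee_rot: [0.001, 0.707, 0.708, 0.001]
contact_force: [0.2, 0.1, 0.1]
width: 0.0853
gripper_force: 0.0
```

```bash
python3 -c "
from h import *
look('yellow',.064,'w10')"
```

```text
tcp [ 428.3 -124.4  204.5] t 24.4 rot [0.001 0.707 0.708 0.001] w 0.085
yellow 3494.5 (313, 186) 35 [ 427.  -117.3]
yellow 14445.5 (507, 247) 89 [ 597.5 -172.5]
```

View pics/w10.png

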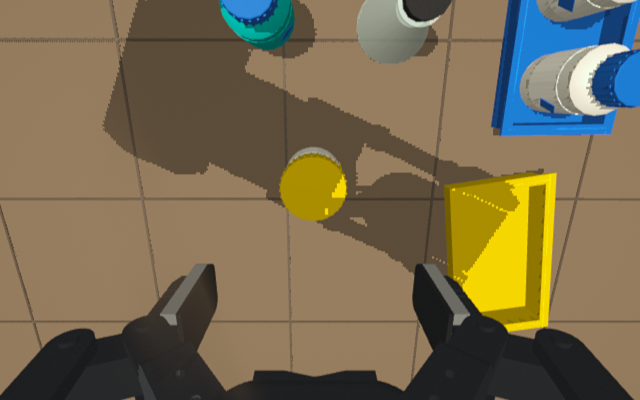

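The jar lid is at (313,186), isolated. The yellow tray is at right, and both white bottles stand in the blue tray.

>>> jog_arm(deltas=[0,0,0,-1,4,-40,1,0,0,0,-1,4,-80,1,0,0,0,-1,4,-115,1,0,0,0,-1,4,-140,1,0,0,0,-1,4,-152,1,0,0,0,-1,4,-157,1,0,0,0,-1,4,-157,1,0,0,0,-1,4,-157,0,0,0,0,-1,4,-157,0,0,0,0,-1,4,-157,0,0,0,0,-1,4,-157,0,0,0,0,-1,4,-157,0,0,0,0,-1,4,-157,0])

```text
clock: 25.75
position: [0.4275, -0.1205, 0.0482]
ee_rot: [0.001, 0.706, 0.708, 0.001]
contact_force: [-0.9, 1.9, 7.0]
width: 0.0548
gripper_force: 42.2
```

>>> jog_arm(deltas=[0,0,0,0,0,15,0,0,0,0,0,0,40,0,0,0,0,10,-5,65,0,0,0,0,40,-18,75,0,0,0,0,75,-35,75,0,0,0,0,110,-51,75,0,0,0,0,145,-67,75,0,0,0,0,172,-80,75,0,0,0,0,189,-88,75,0,0,0,0,189,-88,75,0,0,0,0,189,-88,75,0])

```text
clock: 26.85
position: [0.6147, -0.2079, 0.1214]
ee_rot: [-0.001, 0.706, 0.708, -0.0]
contact_force: [-0.2, -0.1, -1.6]
width: 0.0551
gripper_force: 42.8
```

```bash
python3 -c "
from h import *
look('yellow',.03,'w11')"
```

```text
tcp [ 614.7 -207.9  121.4] t 26.9 rot [-0.001  0.706  0.708 -0.   ] w 0.055
yellow 37858.0 (320, 209) 151 [ 617.6 -204.6]
```

View pics/w11.png

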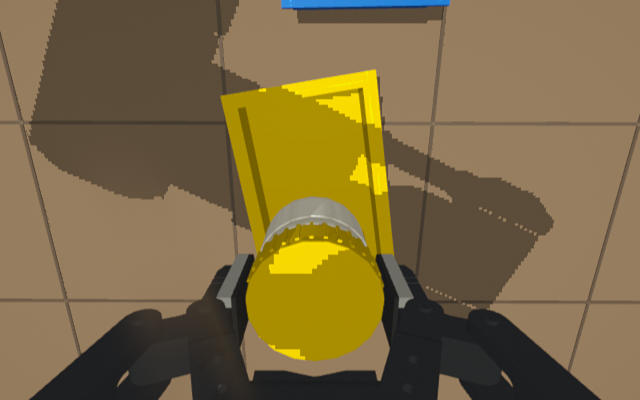

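The jar hangs over the yellow tray, whose far rim corners are at (222,96) and (377,70).

```bash
python3 -c "
from h import *
c=imaging.calibration('wrist')
a,b=[ray(c,p,.03)*1000 for p in((222,96),(377,70))]
d=(b-a)/np.linalg.norm(b-a);print(a,b,np.linalg.norm(b-a),np.degrees(np.arctan2(d[1],d[0])),(a+b)/2+85*np.array([d[1],-d[0]]))
"
```

```text
[ 555.44250843 -129.30409007] [ 651.8043524 -113.8774314] 97.58886601328169 9.095357552859053 [ 617.06006556 -205.5220233 ]
```

>>> jog_arm(deltas=[0,0,0,1,2,-20,0,0,0,0,1,2,-40,0,0,0,0,1,2,-55,0,0,0,0,1,2,-62,0,0,0,0,1,2,-65,0,0,0,0,1,2,-67,0,0,0,0,1,2,-68,0,0,0,0,1,2,-69,0,0,0,0,1,2,-69.5,0,0,0,0,1,2,-69.5,0])

```text
clock: 27.9
position: [0.6168, -0.2063, 0.0529]
ee_rot: [0.0, 0.706, 0.708, 0.0]
contact_force: [-0.1, 0.7, -1.8]
width: 0.0547
gripper_force: 42.8
```

>>> jog_arm(deltas=[0,0,0,0,0,-0.5,0,0,0,0,0,0,-0.9,0,0,0,0,0,0,-1.2,0,0,0,0,0,0,-1.2,0])

```text
clock: 28.3
position: [0.6168, -0.2063, 0.0523]
ee_rot: [0.0, 0.706, 0.708, 0.0]
contact_force: [-2.3, 0.7, 5.0]
width: 0.055
gripper_force: 43.2
```

>>> jog_arm(deltas=[0,0,0,0,0,0.4,0.8,0,0,0,0,0,0.4,1,0,0,0,0,0,0.4,1,0,0,0,0,0,0.4,1,0,0,0,0,0,20,1,0,0,0,0,0,55,1,0,0,0,0,0,95,1,0,0,0,-10,-15,135,1,0,0,0,-40,-40,160,1,0,0,0,-80,-60,170,1,0,0,0,-120,-80,170,1,0,0,0,-160,-100,170,1,0,0,0,-180,-120,170,1,0,0,0,-180,-120,170,1])

```text
clock: 29.7
position: [0.4341, -0.3283, 0.2217]
ee_rot: [0.0, 0.708, 0.707, -0.001]
contact_force: [0.9, -0.6, 0.5]
width: 0.0852
gripper_force: 0.0
```

```bash
python3 -c "
from h import *
a=imaging.get_image('side')[80:350,180:470];b=imaging.get_image('top')[110:270,170:490]
cv2.imwrite('pics/end.png',np.hstack([cv2.resize(a,(430,400)),cv2.resize(b,(370,185)).repeat(1,0) if 0 else cv2.copyMakeBorder(cv2.resize(b,(370,185)),0,215,0,0,0)]))"
```

```text
(no output)
```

View pics/end.png

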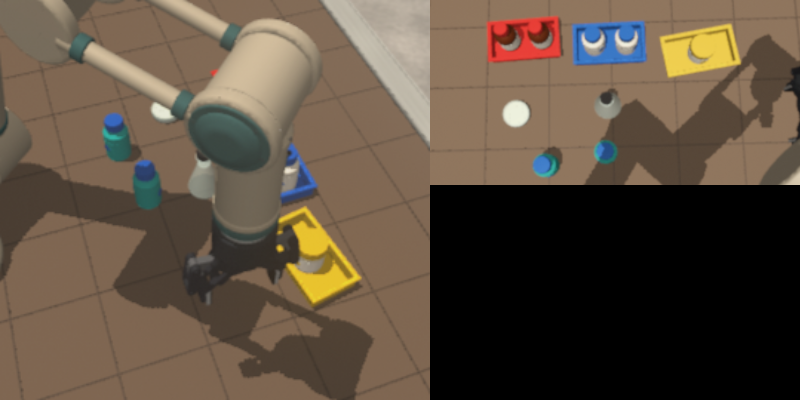

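All five containers stand upright in their trays: ambers (520,38), whites (610,42) and the jar (703,47). The dish, flask and turquoise bottles look undisturbed, and the arm is clear.

```bash
python3 -c "
from rig import manip
print(manip.sign_off())"
```

```text
the job is handed in; nothing more can be done
None
```

The job is handed in: all five closed containers stand upright in the trays of their colours, and the flask, dish and turquoise bottles were left where they stood, after about 30 s of the 102 s allowed.

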